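# Draw out the incense dish and hold it turned with its bead

## Robot

A 6-joint arm with a two-finger parallel gripper is mounted at the origin on the work surface. World frame = base frame: x ahead of the robot, y to its left, z up, the work surface at z = 0. Lengths are in m, angles in degrees, forces in N, time in s.
With the tool pointing down it reaches from about 0.325 to 0.85 m from the base axis. Payload 4.4 kg.
Tool frame: the origin (TCP) lies on the centre line of the jaws, within the pads' length; the fingertips stand 11 mm ahead of it and the grasp point (between the pads) lies 8 mm behind it; z points along the fingers, x is the direction in which the jaws open and shut, and the axes are right-handed (so a half turn about z gives the same grasp; the last joint's range is limited). The gripper opens to 94 mm and grips with 3 to 60 N. Pads are 16 mm wide; open, the fingers measure 119 mm over their backs; the gripper's body (75 mm by 177 mm) begins 78 mm behind the grasp point.
Start: joints at [60.877, 11.837, 88.321, -0, 79.842, -8.623], TCP at [0.201, 0.539, 0.216] pointing down, gripper open.
Joint ranges: [-156.59, 156.59], [-49.26, 127.26], [12.9, 141.05], [-63.56, 243.56], [4.71, 150.69], [-161.64, 161.64]. Speed limits (degrees/s): [159.86, 159.86, 180, 180, 180, 180].

## Interface

Orientations are given as [roll, pitch, yaw] about the fixed x, y, z axes, in that order (R = Rz(yaw) Ry(pitch) Rx(roll)).
In Python, from plant import observe, snapshot, camera_info, job_done gives the robot as it stands.
- The arm moves only by the tool jog_arm, never from a script. Its argument "series" is a list of rows, each a list of 6 numbers: the shift along the tool's x, y, z in m, then the turn, a rotation vector about the tool's x, y, z in degrees. In form: [[dx, dy, dz, rx, ry, rz], ...]. A call has 1 to 12 rows; each row is the pose to reach, as a shift and turn from the pose commanded when the call began, along the tool's axes at that moment; what a row does not reach only later rows make up. A row lasts 1/10 s, in which the tool goes at most 50 mm and 8.59 degrees, less where a joint would pass 70% of its speed; a pose out of reach is approached as far as the arm can. A call with a gripper value outside its range is refused whole. "hand" is the opening, from -1 (shut) to 1 (fully open), so that 0 is half open, set as the call begins (left out, the last holds). The fingers move at their own pace and stop on an object; the grip force is fixed at half the most. Time passes only in rows, so rows that repeat a pose let the fingers close. It gives the time, the measured TCP pose, the force and the opening at its end, in the units of the state.
- observe(): the state, without advancing time (a new reading comes with each control period).
- snapshot(name): name is "scene" or "top" or "wrist"; returns (picture, depth): 400x640x3 uint8, blue, green, red; 400x640 float32, m along the optical axis (not along the pixel's ray), 0 where there is no reading.
- camera_info(name): a dict with "intrinsics" (3x3 intrinsics, pixels), "D" ([k1, k2, p1, p2, k3] as OpenCV has them; the pictures are not rectified), "origin" and "attitude" of the camera in the world; the wrist camera has in their place "T_tool_cam" (4x4, takes a point from camera to tool coordinates, whose origin is the TCP and whose axes are the tool frame's). Camera axes: x right, y up, looking along -z (the intrinsics and any distortion apply to the point x, -y, -z); pixel columns grow to the right and rows downward; lengths in m; the calibration is good to about 2 mm. A picture is of the moment at which its call begins: read the wrist's pose just before it. camera_info takes no time and is no camera call.
- job_done(): hands the job in, once; it reports no verdict.
The state is a dict: "clock": time; "q": joint angles; "joint_velocities": joint speeds; "tau": joint torques, N m; "ee_pos": TCP position; "eef_rot": TCP orientation; "force": force on the tool from outside, world axes, zero at the start; "wrist_torque": the same for the moment, N m; "width": opening from 0.0 (shut) to 1.0 (fully open).
Only numpy, scipy, OpenCV 4.12 (cv2) and the standard library are available. Lean on these libraries where they do the work, as an engineer would, in place of code of your own. Each camera call takes 0.05 s, during which the arm holds its last target. There are 200 camera calls.

## Task

Take the incense dish by its handle, draw it straight out from under the acrylic tray without knocking the tray, then lift it and turn it a quarter turn either way, so that the handle runs parallel to the tray's open front, with the round dish centred over the empty aluminium coaster, about 10 cm above it, so that I can fit a stick in the bead. Keep the dish level and the loose bead resting in the middle of its hollow all the while, leave the other things alone, and finish still holding the dish there, steady; do not put it down.

Things in the scene. Friction and masses are not known exactly. Their poses are not given: they have to be found in the camera images.
- dish_bowl (a point): Round white ceramic incense dish, 94 mm across, 18 mm high. Point on its axis, 17 mm above its underside (where the bead's centre lies when centred). z up; the handle runs along -x. The hollow is a cone rising at 10 degrees to radius 36 mm, then a steeper rim. Dish with handle: about 120 g, balance point 60 mm from the axis towards the handle.
- dish_grip (a point): Middle of the dish's straight dark wooden handle, where to grip: 115 mm from the dish's axis along its -x, 20 mm above its underside; axes as dish_bowl. The bar is 16 mm wide (y), 22 mm tall (9 to 31 mm above the shelf), 72 mm long, with a small foot at its far end. At the start it sticks out of the tray towards the robot, this point about 65 mm in front of the tray.
- bead_center (a point): Centre of the loose round wooden bead, 24 mm in diameter, about 16 g, that lies in the hollow of the dish and rolls.
- tray: Clear acrylic three-tier tray, fixed, open in front. Origin on the shelf, middle of the bottom opening; x into the tray, y along its front, z up. Bottom tier inside: 130 mm wide, 50 high, 165 deep; walls and roof begin at x = 0. Upper tiers' roofs (98 and 138 mm high) begin 55 and 95 mm back. The dish starts in the bottom tier, its axis about 50 mm behind the front.
- coaster_free: The empty silver aluminium coaster, a disc 90 mm across and 5 mm thick lying on the shelf; origin at the centre of its underside. It lies to the left or the right of the middle, in front of the tray on the robot's side.
- coaster_cube: The other, identical coaster, which carries the fidget cube, on the opposite side; origin at the centre of its underside. A bystander.
- fidget_cube: Red plastic fidget cube, 32 mm, lying on the other coaster; origin at the centre of its underside. A bystander.
- phone_stand: Dark hard silicone phone stand, 85 x 70 x 92 mm, standing left of the tray; origin at the centre of its underside. A bystander.
- candle_jar: Lidded amber glass candle jar, 72 mm across, 70 mm high, right of the tray; origin at the centre of its underside. A bystander.
There are look-alikes about, which are no part of the job. What is shaped like the coaster_free but purple is not meant. Of the things that look like the part that bears dish_bowl, take the one that is farthest to the robot's left at the start.

How it is judged (in metres and radians):
On the way:
1. the dish is drawn out clear of the tray's front with the bead in its hollow (x of dish_bowl in the frame of tray below -0.05 m and distance between bead_center and dish_bowl below 0.022 m), for 0.1 s.
At the end, for the whole second after the job is handed in: Dish held in the fingers, steady, axis within 30 mm of the empty coaster's centre, underside 60 to 150 mm above it, handle parallel to the tray's front (either way) within 0.18 rad, level within 0.12 rad, bead at rest within 11 mm of the hollow's middle; nothing else carries the dish (horizontal distance between dish_bowl and coaster_free below 0.03 m and height (world z) of dish_bowl between 0.082 and 0.172 m and angle between the x axis of dish_bowl and the y axis of tray, either way round below 0.18 rad and angle between dish_bowl's own z axis and vertical below 0.12 rad and distance between bead_center and dish_bowl below 0.011 m and contact force between dish and the fingers above 1 N and linear speed of dish below 0.03 m/s and linear speed of bead below 0.05 m/s and z of dish_bowl in the frame of tray above 0.082 m and contact force between dish and tray below 0.1 N); the arm keeps its last pose, push and grip.
It fails at once if the bead rolls more than 22 mm from the middle of the hollow or leaves the dish (distance between bead_center and dish_bowl above 0.022 m).
It fails at once if the dish is tipped more than 0.2 rad (angle between dish_bowl's own z axis and vertical above 0.2 rad).
It fails at once if the tray is knocked with more than 8 N (contact force between tray and dish above 8 N or contact force between tray and the arm above 8 N or contact force between tray and the fingers above 8 N).
It fails at once if a bystander or the empty coaster is moved more than 20 mm (distance of any of coaster_free, coaster_cube, fidget_cube, phone_stand, candle_jar from where it was at the start of the episode above 0.02 m).
It also fails if it takes over 45 s, if anything falls off the work surface, if the arm or the gripper's body presses on something with over 40 N, if the wrist force passes 120 N, or if a joint passes its speed limit or range.

## Working session

There is one attempt and no reset: what is moved stays moved. The work goes in short steps, Python scripts to look and compute and a tool call to move; the robot and the scene stay as the last step left them, time stands still between calls to the robot, and variables do not carry over. Pictures are saved under pics/ and viewed, about 8 in all and at most 12, crops included, and the job is handed in when it is done.

Besides the shell and the picture viewer there is one more tool, called after "Request:" as a command line: name --pt "numbers of a row" for each row, then --argument value for the rest. jog_arm: Moves the arm, as the interface text tells. Its arguments: {"type":"object","properties":{"series":{"type":"array"},"hand":{"type":"number"}},"required":["series"]}

```bash
mkdir -p pics; ls
cat > h.py <<'E'
import numpy as np,cv2
from scipy.spatial.transform import Rotation as R
from plant import observe,snapshot,camera_info,job_done
E
python3 - <<'E'
from h import *
for n in("scene","top"):
    p,d=snapshot(n);cv2.imwrite(f"pics/{n}0.png",p);np.save(f"{n}0.npy",d)
    print(n,camera_info(n))
print(camera_info("wrist"));print(observe())
E
```

```text
pics
scene {'intrinsics': array([[397.68983258,   0.        , 318.66615174],
       [  0.        , 397.68983258, 192.65477931],
       [  0.        ,   0.        ,   1.        ]]), 'D': array([-0.06482781,  0.        ,  0.        ,  0.        ,  0.        ]), 'origin': array([0.90757358, 0.63549654, 0.64679803]), 'attitude': array([ 53.22607646,   0.8155964 , 146.64177913])}
top {'intrinsics': array([[371.23811774,   0.        , 323.60404855],
       [  0.        , 371.23811774, 197.66401978],
       [  0.        ,   0.        ,   1.        ]]), 'D': array([-0.03183626,  0.        ,  0.        ,  0.        ,  0.        ]), 'origin': array([ 0.39235349, -0.02384106,  1.1128888 ]), 'attitude': array([ 4.76788859e+00, -3.17545441e-02, -8.92324350e+01])}
{'intrinsics': array([[356.15906611,   0.        , 322.71311263],
       [  0.        , 356.15906611, 195.72733967],
       [  0.        ,   0.        ,   1.        ]]), 'D': array([-0.0528332,  0.       ,  0.       ,  0.       ,  0.       ]), 'T_tool_cam': array([[ 9.99999953e-01,  7.53052701e-05,  2.97501101e-04,
         3.75473317e-0
[... 213 characters left out ...]
0,  0.00000000e+00,
         1.00000000e+00]])}
{'clock': 0.1, 'q': array([ 6.08770834e+01,  1.18798941e+01,  8.83920347e+01, -7.58995599e-04,
        7.98429131e+01, -8.62249562e+00]), 'joint_velocities': array([ 0.04710443, -0.15284982, -0.22334115, -0.17609419, -0.09995626,
       -0.05777942]), 'tau': array([ 3.40389306e-04, -3.71865427e+01, -2.82291323e+01,  7.01153534e-02,
        3.12053680e-02, -2.29842624e-05]), 'ee_pos': array([0.20104895, 0.53798175, 0.21543959]), 'eef_rot': array([-1.79983521e+02,  1.13655984e-01,  6.94997299e+01]), 'force': array([-0.07962247, -0.20952026, -0.2159849 ]), 'wrist_torque': array([-0.01683935,  0.072409  ,  0.03877122]), 'width': 1.0009469186889215}
```

View pics/top0.png

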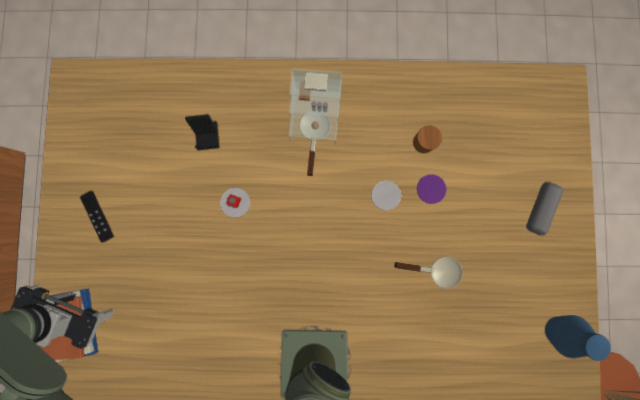

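View pics/scene0.png

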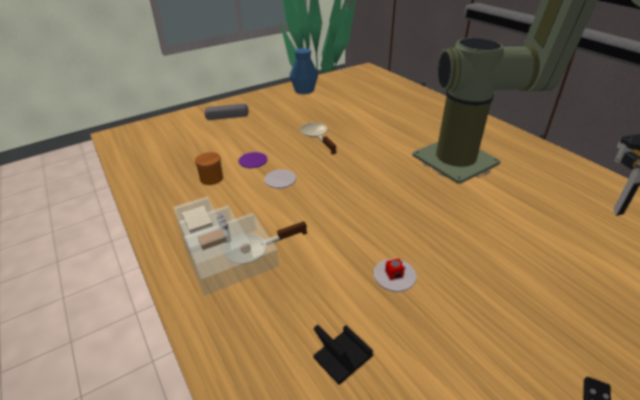

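Top view: the dish with its handle is at (315,125) inside the tray at (290–340, 70–138). A look-alike dish lies at (447,272), farther right, so the tray one, which is leftmost, is meant. The coasters are silver empty (387,195), purple (431,189, not meant) and silver with cube (235,202). I'll confirm in one enlarged crop.

```bash
cat >> h.py <<'E'
def pose():
    o=observe();T=np.eye(4);T[:3,:3]=R.from_euler('xyz',o['eef_rot'],degrees=True).as_matrix();T[:3,3]=o['ee_pos'];return T
def cam(n,T=None):
    c=camera_info(n)
    if n=="wrist": M=T@c['T_tool_cam']
    else:
        M=np.eye(4);M[:3,:3]=R.from_euler('xyz',c['attitude'],degrees=True).as_matrix();M[:3,3]=c['origin']
    return c['intrinsics'],c['D'],M
def at_z(n,uv,z,T=None):
    "world point on plane z seen at pixel uv"
    K,D,M=cam(n,T)
    u=cv2.undistortPoints(np.array([[uv]],float),K,D)[0,0]
    r=M[:3,:3]@[u[0],-u[1],-1];return M[:3,3]+r*(z-M[2,3])/r[2]
def proj(n,P,T=None):
    K,D,M=cam(n,T);p=(np.atleast_2d(P)-M[:3,3])@M[:3,:3]
    return cv2.projectPoints((p*[1,-1,-1]),np.zeros(3),np.zeros(3),K,D)[0][:,0]
E
python3 - <<'E'
from h import *
p=cv2.imread("pics/top0.png")[65:215,280:460]
cv2.imwrite("pics/c1.png",cv2.resize(p,None,fx=4,fy=4,interpolation=cv2.INTER_CUBIC))
d=np.load("top0.npy")
K,D,M=cam("top")
for n,uv,z in [("bowl",(315,125),.017),("handle far",(310,174),.031),("handle near",(313,151),.031),("free",(387,195),.005),("purple",(431,189),.005),("cubeco",(235,202),.005),("tray FL",(290,138),.05),("tray FR",(338,138),.05),("jar",(429,137),.07),("trayBL",(292,71),.138),("trayBR",(341,72),.138),("stand",(204,132),.05)]:
    print(n,at_z("top",uv,z).round(4))
E
```

```text
bowl [0.7032 0.0057 0.017 ]
handle far [0.5519 0.0177 0.031 ]
handle near [0.6206 0.01   0.031 ]
free [ 0.4953 -0.2133  0.005 ]
purple [ 0.5153 -0.346   0.005 ]
cubeco [0.4682 0.2421 0.005 ]
tray FL [0.6542 0.077  0.05  ]
tray FR [ 0.6561 -0.0629  0.05  ]
jar [ 0.658  -0.3232  0.07  ]
trayBL [0.8186 0.0674 0.138 ]
trayBR [ 0.8176 -0.066   0.138 ]
stand [0.6692 0.3296 0.05  ]
```

View pics/c1.png

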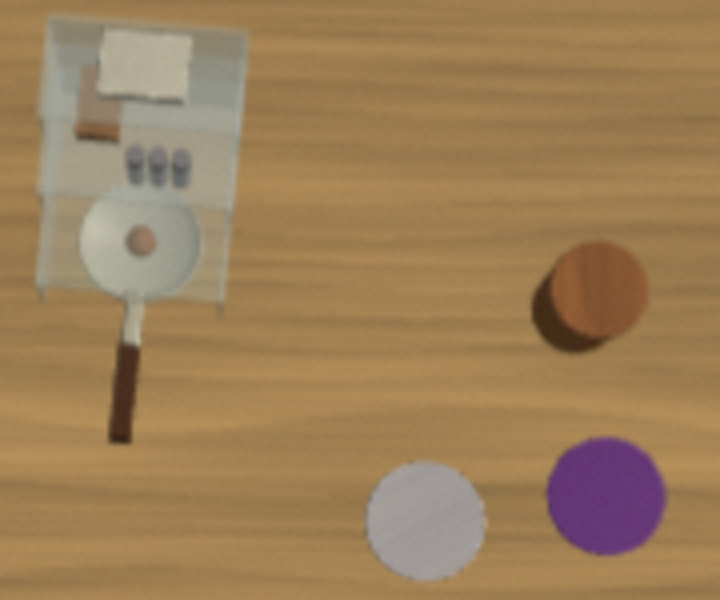

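The crop shows the tray dish with bead at (140,241), its handle from (128,345) to (121,442), the silver empty coaster at (426,520) and the purple one at (606,496). So the dish is the one in the tray, and the coaster is the silver one at about (0.495, -0.213). Next I go above the handle.

```bash
cat >> h.py <<'E'
def rel(p,yaw,roll=180,pitch=0):
    "row that takes the tool from here to world p, yaw"
    T=pose();G=R.from_euler('xyz',[roll,pitch,yaw],degrees=True).as_matrix()
    s=T[:3,:3].T@(np.array(p)-T[:3,3]);r=R.from_matrix(T[:3,:3].T@G).as_rotvec(degrees=True)
    print("row",s.round(4),r.round(2),"| at",T[:3,3].round(4),observe()['eef_rot'].round(2),"t",observe()['clock'])
E
python3 - <<'E'
from h import *
rel([.575,.015,.19],83.6)
s=280,65
g=lambda x,y:(280+(x+.5)/4-.5,65+(y+.5)/4-.5)
for n,c,z in [("hf",(121,442),.031),("hn",(128,345),.031),("bowl rim",(140,241),.018),("free",(426,520),.005),("roofL",(37,290),.052),("roofR",(226,302),.052)]: print(n,at_z("top",g(*c),z).round(4))
E
```

```text
row [-0.3588  0.5334  0.026 ] [ -0.03   0.11 -14.1 ] | at [0.201  0.538  0.2154] [-1.7998e+02  1.1000e-01  6.9500e+01] t 0.1
hf [0.5485 0.018  0.031 ]
hn [0.6209 0.014  0.031 ]
bowl rim [0.7033 0.0068 0.018 ]
free [ 0.4964 -0.2106  0.005 ]
roofL [0.6563 0.0802 0.052 ]
roofR [ 0.6492 -0.0574  0.052 ]
```

Request:
jog_arm --pt "-0.336 0.5 0.0 0 0 -14" --pt "-0.336 0.5 0.0 0 0 -14" --pt "-0.336 0.5 0.0 0 0 -14" --pt "-0.336 0.5 0.0 0 0 -14" --pt "-0.336 0.5 0.0 0 0 -14" --pt "-0.336 0.5 0.0 0 0 -14" --pt "-0.336 0.5 0.0 0 0 -14" --pt "-0.336 0.5 0.0 0 0 -14" --pt "-0.336 0.5 0.0 0 0 -14" --pt "-0.336 0.5 0.0 0 0 -14" --pt "-0.336 0.5 0.0 0 0 -14" --pt "-0.336 0.5 0.0 0 0 -14" --hand 1

```text
clock: 1.3
ee_pos: [0.5496, 0.0511, 0.216]
eef_rot: [-180.0, -0.0, 83.5]
force: [-0.0, 0.5, 0.8]
width: 0.997
```

Run:
```python
from h import *
T=pose();p,d=snapshot("wrist");np.save("T1.npy",T);cv2.imwrite("pics/w1.png",p)
rel([.58,.015,.15],83.6)
```

```text
row [-0.0257  0.0291  0.0664] [ 0.25  0.29 -0.42] | at [0.5539 0.0443 0.2161] [179.75   0.29  83.18] t 1.35
```

View pics/w1.png

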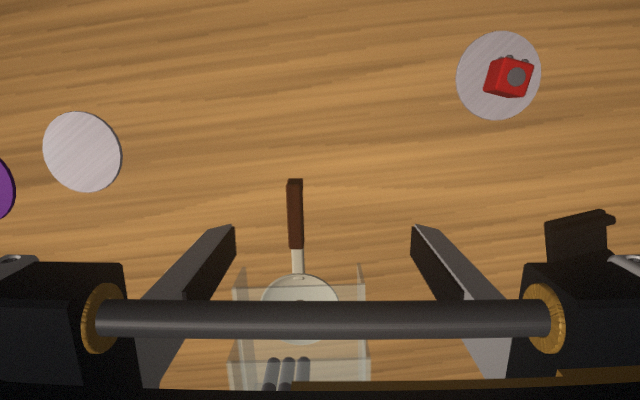

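Wrist view: the handle runs from (294,180) at its far end to (296,248), the empty coaster is at (82,152) and the cube coaster at (498,75). The gripper's cross bar hides the bead.

Run:
```python
from h import *
T=np.load("T1.npy")
for n,u,z in [("hf",(294.5,180),.031),("hn",(296.5,248),.031),("free",(82,152),.005),("cubeco",(498,76),.005)]: print(n,at_z("wrist",u,z,T).round(4))
p=cv2.imread("pics/w1.png")[165:305,200:400]
p=cv2.resize(p,None,fx=4,fy=4,interpolation=cv2.INTER_CUBIC);cv2.imwrite("pics/w1c.png",p)
```

```text
hf [0.547  0.0232 0.031 ]
hn [0.6199 0.0156 0.031 ]
free [ 0.4941 -0.2064  0.005 ]
cubeco [0.4671 0.2429 0.005 ]
```

View pics/w1c.png

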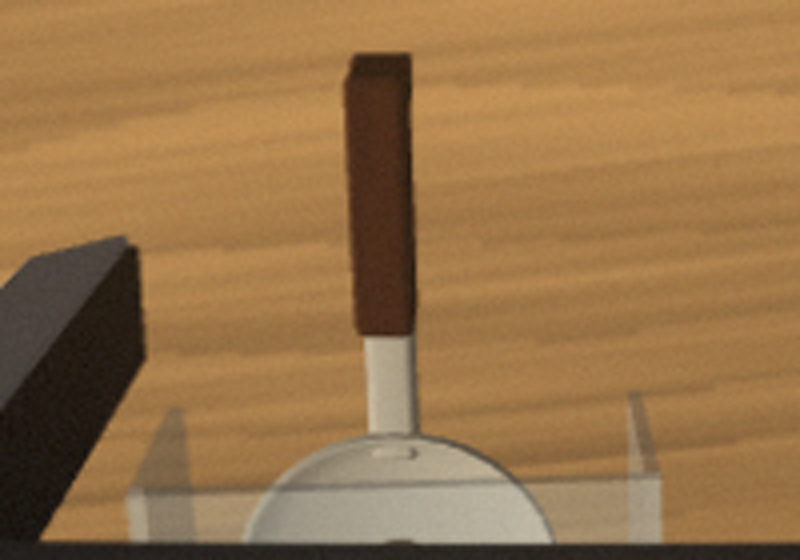

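The crop shows the handle's top face from (378,80) to (386,334), the tray's roof front edge from (132,490) to (655,478), and the dish rim just under the roof.

Run:
```python
from h import *
T=np.load("T1.npy")
g=lambda x,y:(200+(x+.5)/4-.5,165+(y+.5)/4-.5)
P=[]
for n,c,z in [("hf",(379,80),.031),("hn",(386,334),.031),("roofL",(132,490),.05),("roofR",(655,478),.05),("botL",(180,410),0),("botR",(633,395),0)]: P.append(at_z("wrist",g(*c),z,T));print(n,P[-1].round(4))
f=lambda a,b:np.degrees(np.arctan2(*(b-a)[[1,0]]))
print(f(P[0],P[1]),f(P[2],P[3])-90,f(P[4],P[5])-90)
print("grip",(P[0]+P[1])[:2]/2)
rel([.586,.018,.1],84.5)
```

```text
hf [0.5517 0.0224 0.031 ]
hn [0.62   0.0151 0.031 ]
roofL [ 0.6481 -0.0537  0.05  ]
roofR [0.6598 0.0811 0.05  ]
botL [ 0.649  -0.0519  0.    ]
botR [0.6592 0.0802 0.    ]
-6.081934957711933 -4.966906556245078 -4.401836284621098
grip [0.58583561 0.01877496]
row [-0.0217  0.0344  0.1164] [ 0.25  0.3  -1.32] | at [0.5539 0.0443 0.2161] [179.75   0.29  83.18] t 1.35
```

Request:
jog_arm --pt "-0.022 0.034 0.03 0.2 0.3 -1.3" --pt "-0.022 0.034 0.06 0.2 0.3 -1.3" --pt "-0.022 0.034 0.1 0.2 0.3 -1.3" --pt "-0.022 0.034 0.13 0.2 0.3 -1.3" --pt "-0.022 0.034 0.146 0.2 0.3 -1.3" --pt "-0.022 0.034 0.146 0.2 0.3 -1.3" --pt "-0.022 0.034 0.146 0.2 0.3 -1.3" --pt "-0.022 0.034 0.146 0.2 0.3 -1.3"

```text
clock: 2.15
ee_pos: [0.5816, 0.0273, 0.072]
eef_rot: [-180.0, -0.3, 84.8]
force: [0.1, -1.1, 0.2]
width: 0.999
```

Run:
```python
from h import *
T=pose();p,d=snapshot("wrist");np.save("T2.npy",T);
print(proj("wrist",[[.586,.0187,.031]],T), proj("wrist",[T[:3,3]+T[:3,2]*.011],T))
rel([.586,.018,.014],84.5)
p=p[130:330,220:420]
cv2.imwrite("pics/w2.png",cv2.resize(p,None,fx=3,fy=3,interpolation=cv2.INTER_CUBIC))
```

```text
[[308.54448039 231.95018265]] [[321.91154787 241.49810313]]
row [-0.0091  0.0051  0.0582] [-0.01 -0.3   0.31] | at [0.5817 0.0272 0.0722] [-179.99   -0.3    84.81] t 2.2
```

View pics/w2.png

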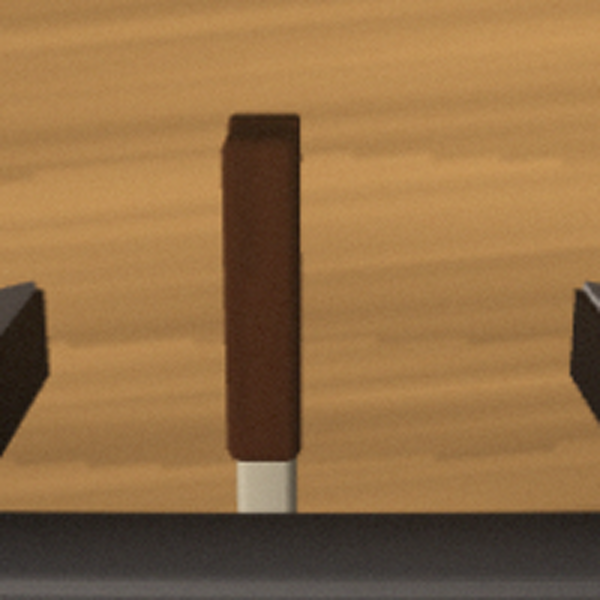

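The handle's top face runs from (261,140) to (264,458) in the crop, left of the finger midline at (306).

Run:
```python
from h import *
T=np.load("T2.npy")
g=lambda x,y:(220+(x+.5)/3-.5,130+(y+.5)/3-.5)
a=at_z("wrist",g(261,140),.031,T);b=at_z("wrist",g(264.5,458),.031,T)
y=np.degrees(np.arctan2(*(b-a)[[1,0]]));m=(a+b)/2;print(a,b,y,m)
rel([m[0],m[1],.013],90+y)
rel([m[0],m[1],.013],90-5.5)
```

```text
[0.55110864 0.02108349 0.031     ] [0.62004689 0.01479665 0.031     ] -5.210687417504456 [0.58557776 0.01794007 0.031     ]
row [-0.0092  0.0047  0.0592] [-0.01 -0.3   0.02] | at [0.5817 0.0272 0.0722] [-179.99   -0.3    84.81] t 2.2
row [-0.0092  0.0047  0.0592] [-0.01 -0.3   0.31] | at [0.5817 0.0272 0.0722] [-179.99   -0.3    84.81] t 2.2
```

Request:
jog_arm --pt "-0.009 0.005 0.0 0 -0.3 0" --pt "-0.009 0.005 0.02 0 -0.3 0" --pt "-0.009 0.005 0.04 0 -0.3 0" --pt "-0.009 0.005 0.052 0 -0.3 0" --pt "-0.009 0.005 0.058 0 -0.3 0" --pt "-0.009 0.005 0.058 0 -0.3 0" --pt "-0.009 0.005 0.058 0 -0.3 0" --pt "-0.009 0.005 0.058 0 -0.3 0"

```text
clock: 3.0
ee_pos: [0.5851, 0.0181, 0.0132]
eef_rot: [-179.9, 0.0, 84.8]
force: [0.1, -1.2, 0.3]
width: 1.0
```

Request:
jog_arm --pt "0 0 0 0 0 0" --pt "0 0 0 0 0 0" --pt "0 0 0 0 0 0" --pt "0 0 0 0 0 0" --pt "0 0 0 0 0 0" --pt "0 0 0 0 0 0" --pt "0 0 0 0 0 0" --pt "0 0 0 0 0 0" --hand -0.56

```text
clock: 3.8
ee_pos: [0.5843, 0.0181, 0.0124]
eef_rot: [-179.8, -0.0, 84.8]
force: [1.0, -1.0, -0.6]
width: 0.352
```

Run:
```python
from h import *
o=observe();print(o['width']*94,o['force'],pose()[:3,3],o['eef_rot'])
```

```text
33.06999469867459 [ 0.96452469 -1.0371565  -0.64963383] [0.58432629 0.01813144 0.01235562] [-1.79802174e+02 -1.77338704e-03  8.47969233e+01]
```

Request:
jog_arm --pt "0 0 -0.002 0 0 0" --pt "0 0 -0.002 0 0 0" --pt "0 0 -0.002 0 0 0" --pt "0 0 -0.002 0 0 0" --pt "0 0 -0.002 0 0 0"

```text
clock: 4.3
ee_pos: [0.5843, 0.0182, 0.0144]
eef_rot: [-179.8, -0.0, 84.8]
force: [0.0, -0.1, -0.6]
width: 0.219
```

Request:
jog_arm --pt "0 0 0 0 0 0" --pt "0 0 0 0 0 0" --pt "0 0 0 0 0 0" --hand -0.65

```text
clock: 4.6
ee_pos: [0.5842, 0.018, 0.0143]
eef_rot: [-179.8, 0.0, 84.8]
force: [-0.1, -0.7, 0.3]
width: 0.172
```

Request:
jog_arm --pt "0 0 0 0 0 0" --pt "0 0 0 0 0 0" --pt "0 0 0 0 0 0" --pt "0 0 0 0 0 0" --pt "0 0 0 0 0 0" --pt "0 0 0 0 0 0" --pt "0 0 0 0 0 0" --hand -1

```text
clock: 5.3
ee_pos: [0.5843, 0.0182, 0.0143]
eef_rot: [-179.8, -0.0, 84.8]
force: [-0.1, -1.2, 0.4]
width: 0.169
```

Run:
```python
from h import *
p,d=snapshot("top");cv2.imwrite("pics/t2.png",cv2.resize(p[60:210,230:430],None,fx=4,fy=4,interpolation=cv2.INTER_CUBIC))
o=observe();print(o['width']*94,o['force'],o['ee_pos'],o['eef_rot'],o['joint_velocities'].round(3))
yt=np.radians(-4.8);u=np.array([np.cos(yt),np.sin(yt),0])
for k in (.13,):
    rel(o['ee_pos']-k*u,84.8)
```

```text
16.030558441210005 [-0.81324037 -0.96639486  0.05129307] [0.58430729 0.0182111  0.01434664] [-1.79799826e+02 -8.02119318e-03  8.47972972e+01] [ 0.051  0.001  0.081  0.148  0.095 -0.037]
row [-0.0009 -0.13    0.0005] [-0.2  -0.01 -0.  ] | at [0.5843 0.0182 0.0143] [-1.798e+02 -1.000e-02  8.480e+01] t 5.35
```

View pics/t2.png

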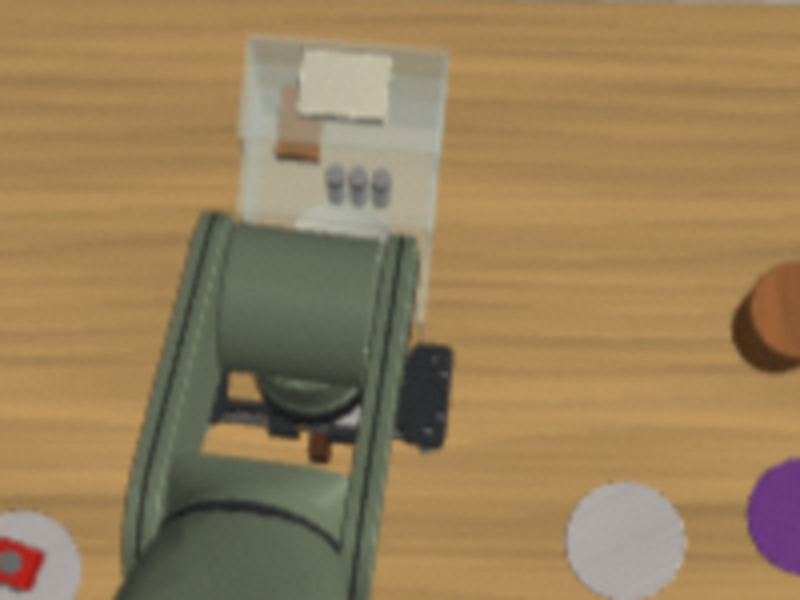

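Gripped at 16 mm, which is the bar's width. I lift 4 mm, then draw out along the tool's -y, which matches the tray axis within 0.5°.

Request:
jog_arm --pt "0 0 -0.0005 0 0 0" --pt "0 0 -0.001 0 0 0" --pt "0 0 -0.002 0 0 0" --pt "0 0 -0.003 0 0 0" --pt "0 0 -0.0035 0 0 0" --pt "0 0 -0.004 0 0 0" --pt "0 0 -0.004 0 0 0" --pt "0 0 -0.004 0 0 0"

```text
clock: 6.15
ee_pos: [0.5843, 0.0182, 0.0184]
eef_rot: [-179.8, -0.0, 84.8]
force: [-0.1, -0.0, -2.1]
width: 0.169
```

Run:
```python
from h import *
p,d=snapshot("scene");cv2.imwrite("pics/s2.png",cv2.resize(p[180:300,160:330],None,fx=4,fy=4,interpolation=cv2.INTER_CUBIC))
o=observe();print(o['width']*94,o['force'],o['wrist_torque'],o['ee_pos'],o['eef_rot'])
```

```text
15.842960856477102 [ 0.38304507  0.07286121 -2.2400247 ] [ 0.05085458  0.02625162 -0.0046396 ] [0.58430264 0.01814609 0.01835283] [-1.79797593e+02 -3.11112928e-03  8.47989659e+01]
```

View pics/s2.png

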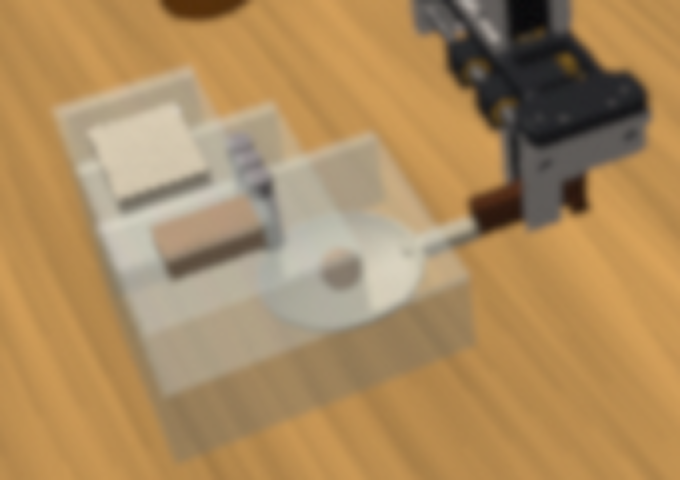

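The dish is held at the handle, and the bead at (342,268) is centred in the dish under the roof. Drawing it out gently.

Request:
jog_arm --pt "0 -0.001 0 0 0 0" --pt "0 -0.003 0 0 0 0" --pt "0 -0.007 0 0 0 0" --pt "0 -0.013 0 0 0 0" --pt "0 -0.021 0 0 0 0" --pt "0 -0.03 0 0 0 0" --pt "0 -0.039 0 0 0 0" --pt "0 -0.047 0 0 0 0" --pt "0 -0.053 0 0 0 0" --pt "0 -0.057 0 0 0 0" --pt "0 -0.059 0 0 0 0" --pt "0 -0.06 0 0 0 0"

```text
clock: 7.4
ee_pos: [0.5247, 0.0236, 0.0187]
eef_rot: [-179.8, -0.0, 84.8]
force: [-0.7, -0.2, -1.3]
width: 0.17
```

Request:
jog_arm --pt "0 -0.001 0 0 0 0" --pt "0 -0.003 0 0 0 0" --pt "0 -0.007 0 0 0 0" --pt "0 -0.013 0 0 0 0" --pt "0 -0.021 0 0 0 0" --pt "0 -0.03 0 0 0 0" --pt "0 -0.039 0 0 0 0" --pt "0 -0.048 0 0 0 0" --pt "0 -0.056 0 0 0 0" --pt "0 -0.061 0 0 0 0" --pt "0 -0.064 0 0 0 0" --pt "0 -0.065 0 0 0 0"

```text
clock: 8.6
ee_pos: [0.4597, 0.0295, 0.0189]
eef_rot: [-179.8, -0.0, 84.8]
force: [-0.6, 0.1, -1.5]
width: 0.168
```

Run:
```python
from h import *
p,d=snapshot("scene");np.save("s3.npy",d);cv2.imwrite("pics/s3f.png",p);cv2.imwrite("pics/s3.png",cv2.resize(p[170:310,190:390],None,fx=4,fy=4,interpolation=cv2.INTER_CUBIC))
o=observe();print(o['width']*94,o['force'],o['wrist_torque'],o['ee_pos'],o['eef_rot'],o['clock'])
```

```text
15.711843659352445 [ 0.82862771  0.47088289 -1.59970294] [-0.03136871  0.06261955 -0.02661935] [0.45981786 0.02948993 0.01890924] [-1.79818228e+02 -2.53439462e-03  8.47993067e+01] 8.65
```

View pics/s3.png

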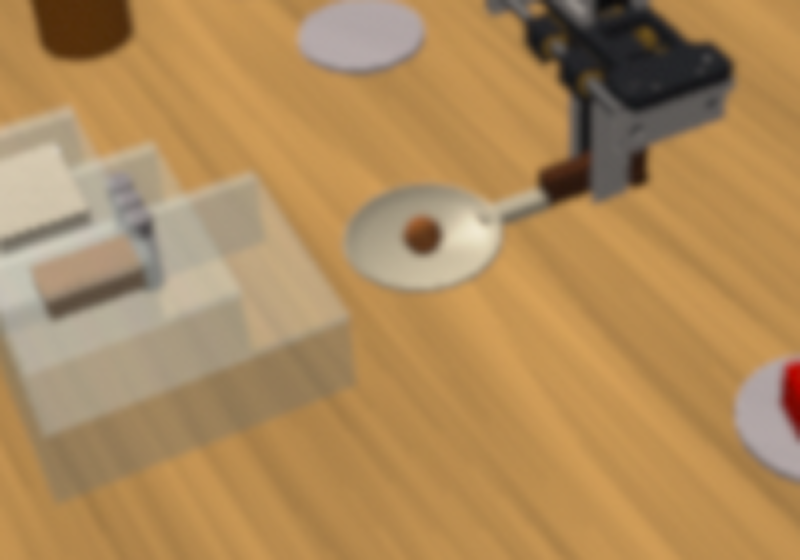

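Out and clear: the bead at (422,234) is centred in the rim (423,237), and by the arm pose the axis is about 80 mm in front of the tray. Next is the lift of about 100 mm.

Request:
jog_arm --pt "0 0 -0.001 0 0 0" --pt "0 0 -0.003 0 0 0" --pt "0 0 -0.007 0 0 0" --pt "0 0 -0.012 0 0 0" --pt "0 0 -0.018 0 0 0" --pt "0 0 -0.025 0 0 0" --pt "0 0 -0.032 0 0 0" --pt "0 0 -0.038 0 0 0" --pt "0 0 -0.043 0 0 0" --pt "0 0 -0.047 0 0 0" --pt "0 0 -0.049 0 0 0" --pt "0 0 -0.05 0 0 0"

```text
clock: 9.85
ee_pos: [0.46, 0.0295, 0.069]
eef_rot: [-179.8, -0.0, 84.8]
force: [0.5, -0.4, -1.5]
width: 0.167
```

Request:
jog_arm --pt "0 0 -0.001 0 0 0" --pt "0 0 -0.003 0 0 0" --pt "0 0 -0.007 0 0 0" --pt "0 0 -0.012 0 0 0" --pt "0 0 -0.018 0 0 0" --pt "0 0 -0.025 0 0 0" --pt "0 0 -0.032 0 0 0" --pt "0 0 -0.038 0 0 0" --pt "0 0 -0.043 0 0 0" --pt "0 0 -0.047 0 0 0" --pt "0 0 -0.049 0 0 0" --pt "0 0 -0.05 0 0 0"

```text
clock: 11.05
ee_pos: [0.4602, 0.0295, 0.119]
eef_rot: [-179.8, -0.0, 84.8]
force: [0.5, 0.6, -2.4]
width: 0.165
```

```bash
cat >> h.py <<'E'
def dish(n,d,c,r=.042):
    "plane through the hollow's points near c (world)"
    K,D,M=cam(n);v,u=np.nonzero((d>0));q=cv2.undistortPoints(np.c_[u,v].astype(float)[:,None],K,D)[:,0]
    z=d[v,u];P=np.c_[q[:,0]*z,-q[:,1]*z,-z]@M[:3,:3].T+M[:3,3]
    h=np.hypot(*(P-c)[:,:2].T);s=(h<.046)&(abs(P[:,2]-c[2])<.04);Q=P[s]
    return Q
E
python3 - <<'E'
from h import *
p,d=snapshot("scene");cv2.imwrite("pics/s4f.png",p)
o=observe();T=pose();print(o['width']*94,o['ee_pos'],o['eef_rot'],o['clock'])
c=T[:3,3]+.116*T[:3,1]+[0,0,.003];print("bowl exp",c,proj("scene",[c]))
Q=dish("scene",d,c);x,y,z=(Q-c).T
# cone model z=a+bx+cy+k*r, exclude bead and rim
r=np.hypot(x,y);s=(r>.015)&(r<.034)
A=np.c_[np.ones(s.sum()),x[s],y[s],r[s]];print(s.sum(),np.linalg.lstsq(A,z[s],rcond=None)[0].round(4), z[s].min(),z[s].max(), "mean xy",x.mean(),y.mean())
rel([.5046,-.0939,.119],-4.8)
E
```

```text
15.962700081198491 [0.46020783 0.02945669 0.11894769] [-1.79806319e+02 -2.75762966e-03  8.48006640e+01] 11.1
bowl exp [0.57572988 0.01894473 0.12155556] [[293.92148365 194.40771046]]
312 [-0.0115 -0.0111  0.0046  0.1576] -0.010761349836931 0.006148177015062539 mean xy -0.001387044420333448 -0.0043064363204887955
row [-0.1188  0.0554 -0.0002] [-0.15  0.15 89.6 ] | at [0.4602 0.0295 0.1189] [-179.81   -0.     84.8 ] t 11.1
```

The depth fit puts the dish level within about 0.7°. Next is the quarter turn about the grip in two gentle halves, then the shift.

Request:
jog_arm --pt "0 0 0 0 0 0.7" --pt "0 0 0 0 0 2.5" --pt "0 0 0 0 0 5.7" --pt "0 0 0 0 0 10.3" --pt "0 0 0 0 0 16.1" --pt "0 0 0 0 0 22.5" --pt "0 0 0 0 0 28.9" --pt "0 0 0 0 0 34.7" --pt "0 0 0 0 0 39.3" --pt "0 0 0 0 0 42.5" --pt "0 0 0 0 0 44.3" --pt "0 0 0 0 0 45"

```text
clock: 12.3
ee_pos: [0.4599, 0.0295, 0.1185]
eef_rot: [-179.8, 0.2, 39.7]
force: [0.3, -0.4, -0.4]
width: 0.169
```

Request:
jog_arm --pt "0 0 0 0 0 0.7" --pt "0 0 0 0 0 2.5" --pt "0 0 0 0 0 5.7" --pt "0 0 0 0 0 10.3" --pt "0 0 0 0 0 16.1" --pt "0 0 0 0 0 22.5" --pt "0 0 0 0 0 28.9" --pt "0 0 0 0 0 34.7" --pt "0 0 0 0 0 39.2" --pt "0 0 0 0 0 42.3" --pt "0 0 0 0 0 44" --pt "0 0 0 0 0 44.6"

```text
clock: 13.5
ee_pos: [0.4602, 0.0295, 0.1188]
eef_rot: [-180.0, 0.2, -4.8]
force: [-0.7, 0.6, -2.2]
width: 0.168
```

```bash
cat > chk.py <<'E'
from h import *
import sys
p,d=snapshot("scene")
o=observe();T=pose();print(o['width']*94,o['force'],o['joint_velocities'].round(2))
c=T[:3,3]+.116*T[:3,1]+[0,0,.003];uv=proj("scene",[c])[0];print("bowl exp",c,uv)
x0,y0=(uv-[70,55]).astype(int);x0=max(x0,0);y0=max(y0,0)
cv2.imwrite(f"pics/{sys.argv[1]}.png",cv2.resize(p[y0:y0+120,x0:x0+160],None,fx=4,fy=4,interpolation=cv2.INTER_CUBIC))
Q=dish("scene",d,c);x,y,z=(Q-c).T;r=np.hypot(x,y);s=(r>.015)&(r<.034)
A=np.c_[np.ones(s.sum()),x[s],y[s],r[s]];print(s.sum(),np.linalg.lstsq(A,z[s],rcond=None)[0].round(4),"mean",Q.mean(0).round(4))
b=Q[(r<.025)&(z>0)];print("bead top pts",len(b),b.mean(0).round(4) if len(b) else"")
rel([.5046,-.0939,.119],-4.8)
E
python3 chk.py s5
```

```text
15.553189885151548 [ 0.30583068  0.01488284 -1.40858808] [ 0.04 -0.12  0.06  0.    0.06 -1.36]
bowl exp [ 0.45042116 -0.08614268  0.12174306] [315.68179211 156.58044691]
131 [-0.0121 -0.0138 -0.0061  0.1791] mean [ 0.4563 -0.0831  0.1168]
bead top pts 1 [ 0.4449 -0.0836  0.1316]
row [ 0.0546  0.1192 -0.0004] [-0.01  0.2  -0.02] | at [0.4602 0.0294 0.1188] [-179.99    0.2    -4.82] t 13.55
```

View pics/s5.png

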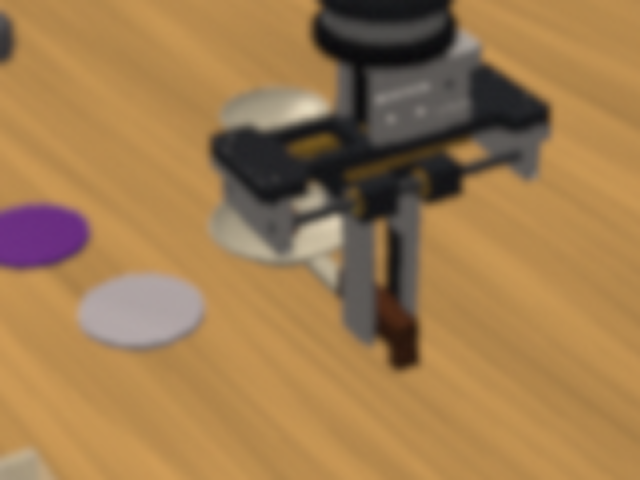

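The turned dish is at (280,225) in the crop, its hollow now hidden by the gripper. The silver coaster is at (142,310). Shifting over the coaster.

Request:
jog_arm --pt "0.0005 0.001 0 0 0 0" --pt "0.0015 0.003 0 0 0 0" --pt "0.003 0.007 0 0 0 0" --pt "0.006 0.013 0 0 0 0" --pt "0.0095 0.021 0 0 0 0" --pt "0.0135 0.03 0 0 0 0" --pt "0.018 0.039 0 0 0 0" --pt "0.0215 0.047 0 0 0 0" --pt "0.0245 0.053 0 0 0 0" --pt "0.026 0.057 0 0 0 0" --pt "0.027 0.059 0 0 0 0" --pt "0.0275 0.06 0 0 0 0"

```text
clock: 14.75
ee_pos: [0.4825, -0.0327, 0.1186]
eef_rot: [-180.0, 0.2, -4.8]
force: [-0.8, -0.4, -1.1]
width: 0.168
```

Request:
jog_arm --pt "0.0005 0.001 0 0 0 0" --pt "0.0015 0.003 0 0 0 0" --pt "0.003 0.007 0 0 0 0" --pt "0.006 0.013 0 0 0 0" --pt "0.0095 0.021 0 0 0 0" --pt "0.0135 0.03 0 0 0 0" --pt "0.018 0.039 0 0 0 0" --pt "0.0215 0.047 0 0 0 0" --pt "0.0245 0.053 0 0 0 0" --pt "0.026 0.057 0 0 0 0" --pt "0.027 0.0585 0 0 0 0" --pt "0.0275 0.0595 0 0 0 0"

```text
clock: 15.95
ee_pos: [0.505, -0.0943, 0.1185]
eef_rot: [-180.0, 0.2, -4.8]
force: [-0.1, 0.8, -2.3]
width: 0.166
```

Request:
jog_arm --pt "0 0 0 0 0 0" --pt "0 0 0 0 0 0" --pt "0 0 0 0 0 0" --pt "0 0 0 0 0 0" --pt "0 0 0 0 0 0" --pt "0 0 0 0 0 0" --pt "0 0 0 0 0 0" --pt "0 0 0 0 0 0"

```text
clock: 16.75
ee_pos: [0.505, -0.0942, 0.1186]
eef_rot: [-180.0, 0.2, -4.8]
force: [0.1, 1.1, -0.8]
width: 0.166
```

```bash
python3 chk.py s6
python3 - <<'E'
from h import *
p,d=snapshot("top");np.save("t7.npy",d)
print("coaster px",proj("top",[.495,-.2085,.005]),"bowl exp px",proj("top",[.495,-.2085,.122]))
cv2.imwrite("pics/t7.png",cv2.resize(p[130:255,290:450],None,fx=4,fy=4,interpolation=cv2.INTER_CUBIC))
E
```

```text
16.097071379870574 [-0.1409657   0.32190792 -2.01338558] [-0.01 -0.05  0.03 -0.11  0.06 -0.  ]
bowl exp [ 0.49532053 -0.2098536   0.12162253] [276.44394435 141.69154177]
94 [-0.0113 -0.0104 -0.0127  0.1332] mean [ 0.5008 -0.207   0.1179]
bead top pts 37 [ 0.4973 -0.2072  0.1274]
row [-0.0005 -0.0003 -0.0004] [-0.   0.2 -0. ] | at [ 0.505  -0.0943  0.1186] [-180.     0.2   -4.8] t 16.8
coaster px [[385.41877193 195.08964262]] bowl exp px [[392.66420018 191.16775535]]
```

View pics/t7.png

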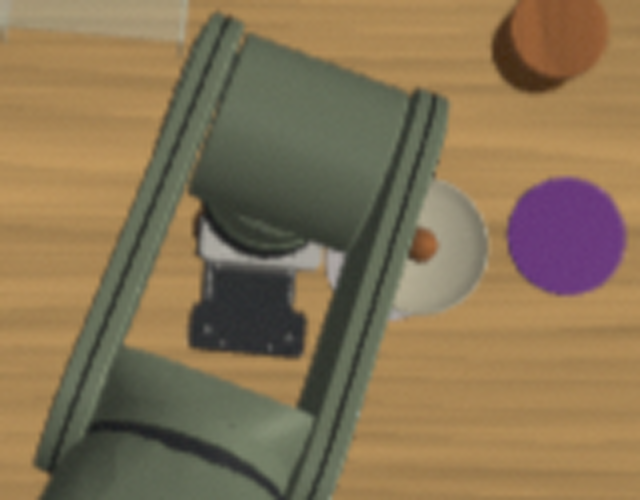

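The top view shows the dish rim centred at about (418,246) in the crop and the bead at (420,244), in the middle. The dish sits over the silver coaster within about 5 mm, and the arm is at rest. Handing in.

```bash
python3 -c "
from plant import *
print(job_done());o=observe();print(o['clock'],o['ee_pos'],o['width']*94)"
```

```text
the job is handed in; nothing more can be done
None
the job is handed in; nothing more can be done
```

The dish is out of the tray and held over the empty silver coaster. I gripped it by the handle, lifted it 4 mm, drew it straight out 125 mm, raised it 100 mm, turned it a quarter turn and moved it across. I handed in at about 17 s of the 45 s; no verdict was reported.

My last checks:

| Check | Result |
|---|---|
| Grip | Closed on 16 mm, the bar's width |
| Dish axis over the coaster's centre | Within about 5 mm, by the arm pose and the top picture |
| Underside above the coaster | About 10 cm |
| Handle parallel to the tray's front | Within about 1–2°; the tray's own direction is known to about 1° |
| Dish level | About 1° off level in the last depth fit, which had few points and gave a cone slope of 0.13 against the true 0.18; 0.7° in the better fit after the lift |
| Bead | Within a few millimetres of the middle in the last top picture, where the arm hid part of the dish |
| Arm | Joint speeds near zero |

- **Tray:** the wrist force stayed within about 1 N sideways as the dish came out, so I saw no sign of touching it.
- **Coaster position:** the pictures disagreed by about 7 mm sideways on where the coaster's centre is (y from -0.206 to -0.213 m). I aimed between them, well inside the 30 mm allowed.

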